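# Load a roll of labelling tape onto the hairpin tape stand

## Robot

A 6-joint arm with a two-finger parallel gripper is mounted at the origin on the work surface. World frame = base frame: x ahead of the robot, y to its left, z up, the work surface at z = 0. Lengths are in mm, angles in rad, forces in N, time in s.
With the tool pointing down it reaches from about 275 to 1000 mm from the base axis. Payload 8.4 kg.
Tool frame: the origin (TCP) lies between the finger pads; the fingertips stand 22 mm ahead of it and the grasp point (between the pads) lies 3 mm ahead of it; z points along the fingers, y is the line along which they close (so a half turn about z gives the same grasp; the last joint's range is limited). The gripper opens to 85 mm and grips with 20 to 120 N. Pads are 22 mm wide; open, the fingers measure 114 mm over their backs; the gripper's body (76 mm by 85 mm) begins 54 mm behind the grasp point. The pads swing forward as they close: fully open they stand 13 mm farther back than shut.
Start: joints at [-1.318, 0.353, 1.633, -0, 1.155, -0.002], TCP at [157.531, -604.824, 253.281] pointing down, gripper open.
Joint ranges: [-2.63, 2.63], [-0.92, 2.1], [0.06, 2.66], [-1.3, 4.44], [0, 2.69], [-3.02, 3.02]. Speed limits (rad/s): [2.22, 2.22, 2.79, 3.14, 3.14, 3.14].

## Interface

Orientations are given as [roll, pitch, yaw] about the fixed x, y, z axes, in that order (R = Rz(yaw) Ry(pitch) Rx(roll)).
In Python, from rig import r, grab_frame gives the robot as it stands.
- The arm moves only by the shell command python3 -m inch 'ROWS' [FORCE]. ROWS is JSON, a list of rows, each a list of 7 numbers: the turn, a rotation vector about the tool's x, y, z as a fraction of full scale, then the shift along the tool's x, y, z as a fraction of full scale, then the closure, from 0 (fully open) to 1 (shut). In form: [[rx, ry, rz, dx, dy, dz, fingers], ...]. A call has 1 to 8 rows; each row shifts and turns the commanded pose from where the row before left it, along the tool's axes as they then stand; what a row does not reach is not made up. Full scale, the value 1, is 2.5 cm for a shift and pi rad for a turn. A row lasts 1/12 s, in which the tool goes at most 41.7 mm and 7.16 degrees, less where a joint would pass 70% of its speed; a pose out of reach is approached as far as the arm can. A call with a number of a shift or a turn outside -1 to 1 is refused whole. A call with a gripper value outside its range is refused whole. The fingers move at their own pace and stop on an object; FORCE is the grip in N (left out, the last holds). Time passes only in rows, so rows that do not move let the fingers close. It gives the time, the measured TCP pose, the force, the opening and the grip force at its end, in the units of the state.
- r.sense(): the state, without advancing time (a new reading comes with each control period).
- grab_frame(name): name is "scene" or "top" or "wrist"; returns a dict with "pixels" (420x560x3 uint8, red, green, blue), "z_map" (420x560 float32, mm along the optical axis (not along the pixel's ray), 0 where there is no reading), "vertical_fov" (degrees; the focal length in pixels is half the picture's height over the tangent of half this angle, whatever the lens; pixels are square), "cx", "cy" (the principal point, pixels), "dist" ([k1, k2, p1, p2, k3] as OpenCV has them; the pictures are not rectified), "cam_to_world" (4x4, takes a point from camera to world coordinates). Camera axes: x right, y down, z forward; pixel columns grow to the right and rows downward; lengths in mm; the calibration is good to about 2 mm. A picture is of the moment at which its call begins.
- r.sign_off(): hands the job in; it is judged then, once.
The state is a dict: "clock": time; "qpos": joint angles; "qvel": joint speeds; "joint_efforts": joint torques, N m; "eef_pos": TCP position; "tcp_rot": TCP orientation; "contact_force": force on the tool from outside, world axes, zero at the start; "wrist_torque": the same for the moment, N m; "opening": opening from 0.0 (shut) to 1.0 (fully open); "grasp_force": force on a finger pad.
Only numpy, scipy, OpenCV 4.12 (cv2) and the standard library are available. Lean on these libraries where they do the work, as an engineer would, in place of code of your own. Each camera call takes 0.05 s, during which the arm holds its last target. There are 200 camera calls.

## Task

Take the full wide roll of labelling tape from the tray and drop it over the upturned end of the tape stand's wire rail, so that it hangs on the first arm of the rail, and let go. Then take it afresh, slide it along the rail round both corners until it butts against the stop, and leave it hanging there. Leave everything else in its place.

Things in the scene. Friction and masses are not known exactly. Their poses are not given: they have to be found in the camera images.
- wide_roll_c (a point): the full wide roll of labelling tape: white paper tape on a brown cardboard core, a ring of 58 mm outer diameter, 27 mm bore and 25 mm width (along its axis), 40 to 80 g, rigid. It starts lying flat in the tray. The point is its centre (on the axis, half-way across the width); z is the roll's axis.
- narrow_roll_c (a point): another roll of the same tape, lying flat in the tray: 58 mm outer diameter and 27 mm bore but only 12 mm wide. To be left alone. The point is its centre.
- used_roll_c (a point): a partly used roll, lying flat in the tray: 25 mm wide, 27 mm bore but only 42 mm outer diameter. To be left alone. The point is its centre.
- jar_c (a point): screw-cap jar standing in the tray, 50 mm diameter, 58 mm tall; the point is its centre, half-way up. To be left alone.
- vial_c (a point): amber bottle standing in the tray, 36 mm diameter, 75 mm tall; the point is its centre, half-way up. To be left alone.
- beaker_c (a point): small glass beaker standing in the tray, 48 mm diameter, 60 mm tall; the point is its centre, half-way up. To be left alone.
- timer_c (a point): flat bench timer, 55 x 62 x 16 mm, lying on the stand's base plate between the two arms of the rail; the point is its centre. To be left alone.
- reagent_c (a point): reagent bottle with a cap, 60 mm diameter, 130 mm tall, standing behind the stand; the point is its centre, half-way up. To be left alone.
- tipbox_c (a point): pipette-tip box, 87 x 117 x 60 mm, standing behind the stand; the point is its centre, half-way up. To be left alone.
- tray: shallow aluminium tray, fixed to the bench, 220 (its x) x 310 (its y) mm outside, rim 16 mm high, 3 mm thick; origin under its centre at the bench top, z up; its inner floor is 3 mm above the bench. The three rolls, jar, bottle and beaker lie or stand in it in two rows of three, about 90 mm apart.
- stand: the tape stand, fixed, rigid: grey base plate 190 (its x) x 200 (its y) x 8 mm carrying a level hairpin rail bent from one 8 mm steel rod, its axis 115 mm above the bench. Origin under the plate's centre at the bench top, x towards the hairpin's closed bend, z up. The rail's only support is the post behind the stop. A 48 mm tall tear-off blade stands on the plate at y = -94 mm.
- mouth (a point): centre of the top of the rail's upturned end, 160 mm above the bench, at x, y = -70, 50 mm of the stand (its axes). The end stands upright; at its foot a tight bend leads into the first arm, which runs straight along the stand's +x, 115 mm above the bench. A roll dropped over the end falls to the foot and turns by itself to hang on the start of the first arm.
- corner1 (a point): centre of curvature of the rail's first corner, at x, y = 40, 20 mm of the stand (its axes), 115 mm above the bench: the rod turns a quarter circle of 30 mm radius about it, from the first arm (at y = 50, ends at x = 40 mm) to the cross run (along -y at x = 70 mm). A hanging roll rests with its bore on the rod, its centre 9.5 mm below the rod's axis, and slides with light friction.
- corner2 (a point): centre of curvature of the second corner, at x, y = 40, -20 mm of the stand (its axes), 115 mm above the bench: the rod turns a quarter circle of 30 mm radius about it, from the cross run (ends at y = -20 mm) to the last arm, which runs straight along the stand's -x at y = -50 mm to the stop
- stop (a point): centre of the stop's face on the rod's axis, at x, y = -42, -50 mm of the stand (its axes), 115 mm above the bench: a rigid round flange of 34 mm diameter around the rod. The roll meets it coming along the stand's -x; butted against it, its centre is 12.5 mm to +x of this point. Behind it, at x = -80 mm, the rod bends down to the base plate.
Not all that is in view belongs to the job. Leave any blue, green or purple look-alike of the part that bears wide_roll_c alone.

How it is judged (in metres and radians):
On the way:
1. the wide roll hangs on the first arm of the rail, let go (x of wide_roll_c in the frame of stand between -0.09 and 0.045 m and y of wide_roll_c in the frame of stand between 0.035 and 0.065 m and z of wide_roll_c in the frame of stand between 0.09 and 0.13 m and contact force between the fingers and wide_roll below 0.05 N and linear speed of wide_roll below 0.05 m/s), for 0.2 s.
At the end, for the whole second after the job is handed in: the wide roll hangs at rest on the last arm of the rail, the rod through its bore, its face within 6 mm of the stop, its axis within 0.25 rad of the arm, and is let go; none of the other things was shifted by 25 mm or tipped by 0.5 rad on the way (x of wide_roll_c in the frame of stop between 0.009 and 0.0185 m and y of wide_roll_c in the frame of stop between -0.01 and 0.01 m and z of wide_roll_c in the frame of stop between -0.016 and -0.004 m and angle between the z axis of wide_roll_c and the x axis of stop, either way round below 0.25 rad and linear speed of wide_roll below 0.02 m/s and contact force between the fingers and wide_roll below 0.05 N); the robot touches nothing.
It fails at once if another roll in the tray is shifted by more than 25 mm or tipped (distance of any of narrow_roll_c, used_roll_c from where it was at the start of the episode above 0.025 m or angle between any of narrow_roll_c, used_roll_c's own z axis and vertical above 0.5 rad).
It fails at once if the jar, the amber bottle or the beaker is shifted by more than 25 mm or tipped (distance of any of jar_c, vial_c, beaker_c from where it was at the start of the episode above 0.025 m or angle between any of jar_c, vial_c, beaker_c's own z axis and vertical above 0.5 rad).
It fails at once if the timer, the reagent bottle or the tip box is shifted by more than 25 mm or tipped (distance of any of timer_c, reagent_c, tipbox_c from where it was at the start of the episode above 0.025 m or angle between any of timer_c, reagent_c, tipbox_c's own z axis and vertical above 0.5 rad).
It also fails if it takes over 67 s, if anything falls off the work surface, if the arm or the gripper's body presses on something with over 40 N, if the wrist force passes 120 N, or if a joint passes its speed limit or range.

## Working session

There is one attempt and no reset: what is moved stays moved. The work goes in short steps, Python scripts to look and compute and a shell command to move; the robot and the scene stay as the last step left them, time stands still between calls to the robot, and variables do not carry over. Pictures are saved under pics/ and viewed, at most 10 in all, crops included, and the job is handed in when it is done.

```bash
mkdir -p pics; ls; cat > h.py <<'E'
import numpy as np,cv2
from rig import r,grab_frame
from scipy.spatial.transform import Rotation as R
def cam(f):
    h=f["pixels"].shape[0]; fl=h/2/np.tan(np.radians(f["vertical_fov"])/2)
    return np.array([[fl,0,f["cx"]],[0,fl,f["cy"]],[0,0,1]]),np.array(f["dist"],float)
def rays(f,px):
    K,D=cam(f); u=cv2.undistortPoints(np.array(px,float).reshape(-1,1,2),K,D).reshape(-1,2)
    T=np.array(f["cam_to_world"]); d=np.c_[u,np.ones(len(u))]@T[:3,:3].T
    return T[:3,3],d
def plane(f,px,z):
    o,d=rays(f,px); return o+d*((z-o[2])/d[:,2])[:,None]
def cloud(f):
    h,w=f["z_map"].shape; v,u=np.mgrid[:h,:w]
    o,d=rays(f,np.c_[u.ravel(),v.ravel()]); P=o+d*f["z_map"].reshape(-1,1)
    P[f["z_map"].ravel()<=0]=np.nan
    return P.reshape(h,w,3)
def save(f,n): cv2.imwrite(f"pics/{n}.png",f["pixels"][:,:,::-1])
E
python3 - <<'E'
from h import *
import pickle
a,b=grab_frame("scene"),grab_frame("top")
pickle.dump((a,b),open("f0.pkl","wb"))
save(a,"scene0");save(b,"top0")
for f in(a,b):print(np.round(f["cam_to_world"],2).tolist(),f["vertical_fov"],f["dist"])
print(r.sense())
E
```

```text
pics
[[-0.48, 0.67, -0.57, 1261.45], [0.88, 0.35, -0.32, 421.31], [-0.02, -0.65, -0.76, 1031.51], [0.0, 0.0, 0.0, 1.0]] 52.32395035397125 [0.04600895 0.         0.         0.         0.        ]
[[0.01, -0.99, 0.13, 462.2], [-1.0, -0.01, 0.01, 55.66], [-0.01, -0.13, -0.99, 1193.74], [0.0, 0.0, 0.0, 1.0]] 46.029297223156334 [-0.08102677  0.          0.          0.          0.        ]
{'clock': 0.1, 'qpos': array([-1.31840268e+00,  3.53590118e-01,  1.63403836e+00,  4.64621705e-06,
        1.15522170e+00, -2.41147175e-03]), 'qvel': array([-0.00173971, -0.0029355 , -0.00202437, -0.00221926, -0.00054936,
       -0.00127651]), 'joint_efforts': array([ 3.52581756e-04, -6.06356406e+01, -3.42817640e+01,  6.37673406e-05,
        3.91701615e-03, -1.10100925e-05]), 'eef_pos': array([ 157.43121886, -604.43908963,  252.63889131]), 'tcp_rot': array([-3.14033514e+00, -7.28086536e-06,  2.54803240e-01]), 'contact_force': array([ 0.00968157,  0.39630595, -0.01567652]), 'wrist_torque': array([0.01389641, 0.07693228, 0.03880084]), 'grasp_force': 0.0, 'opening': 0.9989199343143228}
```

View pics/scene0.png

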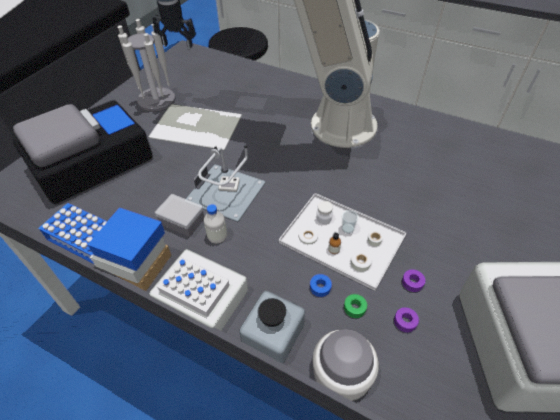

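View pics/top0.png

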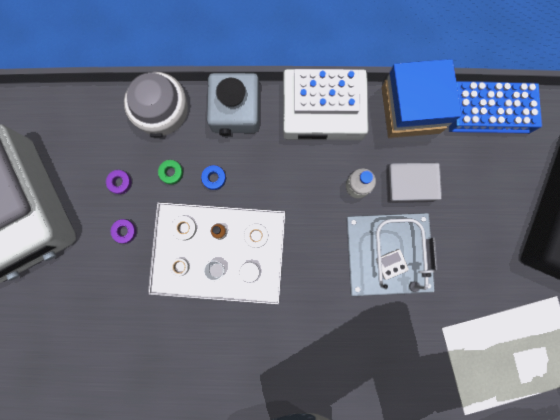

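The scene view shows the tray at about (343,238), with the wide roll at (361,261). In the top view the wide roll is at (184,228), the narrow one at (256,236) and the used one at (180,267). The stand is at (390,255), the upturned end near (383,286), the closed bend near (400,222) and the blade at (432,255).

```bash
python3 - <<'E'
from h import *
import pickle
a,b=pickle.load(open("f0.pkl","rb"))
P=cloud(b)
# heights of things
for n,(u,v) in dict(wide=(184,228),narrow=(256,236),used=(180,267)).items():
    w=P[v-20:v+21,u-20:u+21].reshape(-1,3); z=w[:,2]
    s=w[z>10]; top=np.percentile(s[:,2],90); s=s[s[:,2]>top-5]
    c,rad=cv2.minEnclosingCircle(s[:,:2].astype(np.float32)); print(n,c,rad,top)
# plate
sub=np.zeros(P.shape[:2],bool); sub[205:305,340:445]=1
m=sub&(P[...,2]>4)&(P[...,2]<13)
q=P[m][:,:2].astype(np.float32); print("plate",cv2.minAreaRect(q),len(q))
rod=sub&(P[...,2]>105)&(P[...,2]<125); q=P[rod]; print("rod",len(q),q.min(0),q.max(0),cv2.minAreaRect(q[:,:2].astype(np.float32)))
hi=sub&(P[...,2]>130); print("mouth",P[hi].round(0).tolist()[:30])
c=b["pixels"][200:310,335:450]; cv2.imwrite("pics/st.png",cv2.resize(c,None,fx=5,fy=5,interpolation=2)[:,:,::-1])
E
```

```text
wide (557.61328125, 284.8596496582031) 28.959442138671875 30.931271356493607
narrow (541.2034301757812, 111.22186279296875) 28.475055694580078 18.362528009543304
used (464.26080322265625, 292.2823486328125) 21.046207427978516 31.009869409773547
plate ((498.22991943359375, -217.74801635742188), (254.56463623046875, 237.9464569091797), 89.9863052368164) 5033
rod 617 [ 421.16015895 -278.43540777  107.17177192] [ 573.75550209 -155.14852479  124.99136123] ((496.4472351074219, -216.64218139648438), (154.0177001953125, 120.86570739746094), 2.0859365463256836)
mouth [[460.0, -262.0, 131.0], [460.0, -265.0, 130.0], [460.0, -266.0, 133.0], [460.0, -268.0, 134.0], [458.0, -254.0, 130.0], [458.0, -255.0, 132.0], [458.0, -258.0, 131.0], [458.0, -259.0, 133.0], [458.0, -261.0, 134.0], [458.0, -266.0, 134.0], [456.0, -260.0, 138.0], [456.0, -263.0, 135.0], [456.0, -264.0, 140.0], [454.0, -258.0, 136.0], [454.0, -260.0, 136.0], [454.0, -262.0, 137.0], [454.0, -263.0, 142.0], [454.0, -267.0, 137.0], [452.0, -259.0, 134.0], [452.0, -259.0, 140.0], [452.0, -262.0, 139.0], [452.0, -263.0, 142.0], [452.0, -267.0, 135.0], [450.0, -259.0, 134.0], [450.0, -259.0, 141.0], [450.0, -261.0, 140.0], [450.0, -264.0, 139.0], [450.0, -267.0, 137.0], [448.0, -260.0, 137.0], [448.0, -262.0, 139.0]]
```

View pics/st.png

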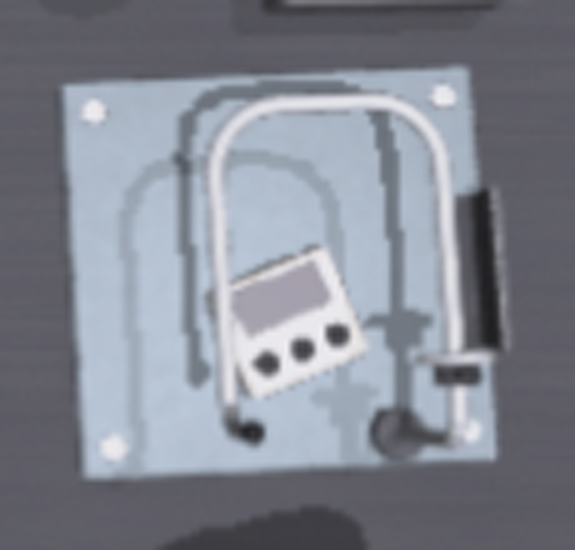

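The crop shows the plate corners at (63,85), (468,68), (495,458) and (83,478). The dark-capped mouth is at about (253,433), the rod's arms lie at columns 218 and 452, and the stop is at (455,357).

```bash
python3 - <<'E'
from h import *
import pickle
a,b=pickle.load(open("f0.pkl","rb"))
px=lambda L:[(x/5-.4+335,y/5-.4+200) for x,y in L]
c=plane(b,px([(63,85),(468,68),(495,458),(83,478)]),8); print(c.round(1))
o=c.mean(0)
ax=(c[0]+c[1]-c[2]-c[3])[:2]; ay=(c[0]+c[3]-c[1]-c[2])[:2]
print("origin",o,np.degrees(np.arctan2(ax[1],ax[0])),np.degrees(np.arctan2(-ay[0],ay[1])),np.linalg.norm(ax)/2,np.linalg.norm(ay)/2)
rod=plane(b,px([(221,200),(227,390),(445,180),(455,320),(325,103)]),115)
mo=plane(b,px([(255,434)]),160)
y=np.radians((np.degrees(np.arctan2(ax[1],ax[0]))+np.degrees(np.arctan2(-ay[0],ay[1])))/2)
M=np.array([[np.cos(y),np.sin(y)],[-np.sin(y),np.cos(y)]])
print("rod local",((rod-o)[:,:2]@M.T).round(1).tolist(),"mouth",mo,((mo-o)[:,:2]@M.T).round(1))
w=plane(b,[(184,228)],28);print(w)
# scene-camera check of wide & mouth
P=cloud(a);
hsv=cv2.cvtColor(a["pixels"],cv2.COLOR_RGB2HSV)
w=P[240:285,335:385].reshape(-1,3); s=w[(w[:,2]>22)&(w[:,2]<35)]; print(cv2.minEnclosingCircle(s[:,:2].astype(np.float32)))
E
```

```text
[[ 587.6 -108.6    8. ]
 [ 596.8 -305.9    8. ]
 [ 409.7 -313.7    8. ]
 [ 400.2 -116.3    8. ]]
origin [ 498.56747529 -211.09334754    8.        ] 2.3678620636736607 2.7125151979729987 187.35173710012504 197.55796686409735
rod local [[29.6, 47.4], [-52.7, 49.8], [34.3, -52.0], [-26.8, -52.0], [70.3, -1.2]] mouth [[ 426.36351258 -165.93138651  160.        ]] [[-70.1  48.3]]
[[556.02290551 281.32687347  28.        ]]
((525.4108276367188, 265.4780578613281), 72.56898498535156)
```

```bash
cat > go.py <<'E'
import sys
from h import *
# usage: go.py x y z yaw -> shift in tool axes (full-scale units) and turn
x,y,z,yaw=map(float,sys.argv[1:5]); s=r.sense()
T=R.from_euler("xyz",s["tcp_rot"]); d=T.inv().apply(np.array([x,y,z])-s["eef_pos"])/25
e=(T.inv()*R.from_euler("xyz",[np.pi,0,yaw])).as_rotvec()/np.pi
print("t %.1f"%s["clock"],"pos",s["eef_pos"].round(1),"rpy",s["tcp_rot"].round(3),"q",s["qpos"].round(2),"F",s["contact_force"].round(1),"grip",round(float(s["grasp_force"]),1),"open",round(float(s["opening"]),2))
print("shift",d.round(2),"turn",e.round(4),"turn rows",round(np.linalg.norm(e)/.039,1))
E
A='[0,0,0,0.78,-0.97,0,0]'
python3 -m inch '[[0,0,0,0.78,-0.97,0,0],[0,0,0,0.78,-0.97,0,0],[0,0,0,0.78,-0.97,0,0],[0,0,0,0.78,-0.97,0,0],[0,0,0,0.78,-0.97,0,0],[0,0,0,0.78,-0.97,0,0],[0,0,0,0.78,-0.97,0,0],[0,0,0,0.78,-0.97,0,0]]' 30
python3 -m inch '[[0,0,0,0.78,-0.97,0,0],[0,0,0,0.78,-0.97,0,0],[0,0,0,0.78,-0.97,0,0],[0,0,0,0.78,-0.97,0,0],[0,0,0,0.78,-0.97,0,0],[0,0,0,0.78,-0.97,0,0],[0,0,0,0.78,-0.97,0,0],[0,0,0,0.78,-0.97,0,0]]'
python3 -m inch '[[0,0,0,0.78,-0.97,0,0],[0,0,0,0.78,-0.97,0,0],[0,0,0,0.78,-0.97,0,0],[0,0,0,0.78,-0.97,0,0],[0,0,0,0.78,-0.97,0,0],[0,0,0,0.78,-0.97,0,0],[0,0,0,0.78,-0.97,0,0],[0,0,0,0.78,-0.97,0,0]]'
python3 -m inch '[[0,0,-0.039,0,0,0,0],[0,0,-0.039,0,0,0,0],[0,0,-0.039,0,0,0,0],[0,0,-0.039,0,0,0,0],[0,0,-0.039,0,0,0,0],[0,0,-0.039,0,0,0,0],[0,0,-0.039,0,0,0,0],[0,0,-0.039,0,0,0,0]]'
python3 -m inch '[[0,0,-0.039,0,0,0,0],[0,0,-0.039,0,0,0,0],[0,0,-0.039,0,0,0,0],[0,0,-0.039,0,0,0,0],[0,0,-0.039,0,0,0,0],[0,0,-0.039,0,0,0,0],[0,0,-0.039,0,0,0,0],[0,0,-0.039,0,0,0,0]]'
python3 go.py 557 284 200 2.356
```

```text
clock: 0.77
eef_pos: [259.8, -376.2, 253.0]
tcp_rot: [-3.141, 0.0, 0.254]
contact_force: [0.8, -0.2, 0.5]
opening: 0.997
grasp_force: 0.0
clock: 1.43
eef_pos: [361.8, -149.2, 253.3]
tcp_rot: [3.142, -0.0, 0.255]
contact_force: [0.7, -0.1, -0.5]
opening: 1.007
grasp_force: 0.0
clock: 2.1
eef_pos: [463.9, 77.9, 253.1]
tcp_rot: [3.142, 0.0, 0.255]
contact_force: [-0.2, -1.0, -0.3]
opening: 1.0
grasp_force: 0.0
clock: 2.77
eef_pos: [463.5, 76.3, 253.0]
tcp_rot: [-3.141, 0.0, 1.241]
contact_force: [0.3, -0.1, -0.6]
opening: 0.999
grasp_force: 0.0
clock: 3.43
eef_pos: [463.5, 76.3, 253.0]
tcp_rot: [-3.141, -0.0, 2.221]
contact_force: [-0.9, 0.5, 0.6]
opening: 0.998
grasp_force: 0.0
t 3.4 pos [463.5  76.3 253. ] rpy [-3.141 -0.     2.221] q [ 0.16  0.11  1.95  0.    1.08 -0.49] F [-0.9  0.5  0.6] grip 0.0 open 1.0
shift [4.35 8.01 2.12] turn [-0.0002 -0.0001 -0.0429] turn rows 1.1
```

```bash

python3 -m inch '[[0,0,0,0.544,1,0.2,0],[0,0,0,0.544,1,0.2,0],[0,0,0,0.544,1,0.2,0],[0,0,0,0.544,1,0.2,0],[0,0,0,0.544,1,0.2,0],[0,0,0,0.544,1,0.2,0],[0,0,0,0.544,1,0.2,0],[0,0,0,0.544,1,0.2,0]]' >/dev/null
python3 -m inch '[[0,0,-0.022,0,0,0.2,0],[0,0,-0.021,0,0,0,0],[0,0,0,0,0,0,0]]' >/dev/null
python3 go.py 557 284 200 2.356
python3 - <<'E'
from h import *
f=grab_frame("wrist"); save(f,"w1"); np.save("w1.npy",f["cam_to_world"])
import pickle; pickle.dump(f,open("w1.pkl","wb"))
P=cloud(f); m=(P[...,2]>24)&(P[...,2]<33)
print(np.round(f["cam_to_world"],2).tolist(),m.sum())
E
```

```text
t 4.3 pos [557.8 283.8 207.2] rpy [-3.140e+00 -1.000e-03  2.354e+00] q [ 0.47  0.4   1.67 -0.    1.07 -0.31] F [ 0.2 -0.9  0.1] grip 0.0 open 1.0
shift [ 0.03 -0.02  0.29] turn [-0.0006 -0.0002 -0.0006] turn rows 0.0
[[0.71, 0.68, 0.2, 506.81], [0.71, -0.68, -0.2, 334.61], [-0.0, 0.28, -0.96, 328.15], [0.0, 0.0, 0.0, 1.0]] 12381
```

View pics/w1.png

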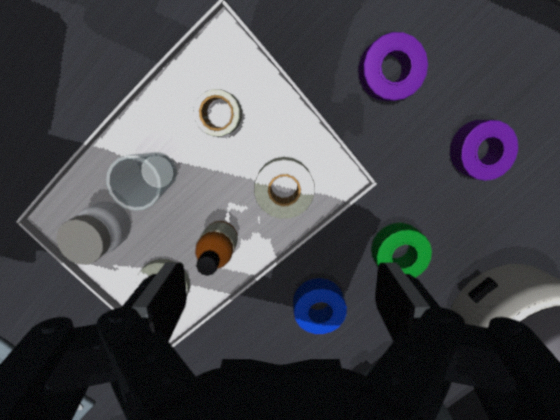

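The wrist view shows the wide roll at (284,188), midway between the fingers (columns about 160 and 400). The used roll is at (217,112) and the amber bottle at (213,250).

```bash
python3 - <<'E'
from h import *
import pickle
f=pickle.load(open("w1.pkl","rb")); P=cloud(f)
w=P[145:232,240:330].reshape(-1,3); s=w[(w[:,2]>22)&(w[:,2]<34)]
print(len(s),np.median(s[:,2]),cv2.minEnclosingCircle(s[:,:2].astype(np.float32)),cv2.fitEllipse(cv2.convexHull(s[:,:2].astype(np.float32))))
print(plane(f,[(284,188)],28))
E
```

```text
2300 28.387999730883195 ((558.8899536132812, 286.69415283203125), 28.902719497680664) ((558.8726196289062, 286.8255310058594), (57.16028594970703, 57.287601470947266), 6.073193073272705)
[[557.70378246 288.18547984  28.        ]]
```

```bash

python3 -m inch '[[0,0,0,0.04,0.08,0.9,0],[0,0,0,0,0,0.9,0],[0,0,0,0,0,0.9,0],[0,0,0,0,0,0.9,0],[0,0,0,0,0,0.9,0],[0,0,0,0,0,0.9,0],[0,0,0,0,0,0.9,0],[0,0,0,0,0,0.77,0]]' 
python3 -m inch '[[0,0,0,0,0,0,1],[0,0,0,0,0,0,1],[0,0,0,0,0,0,1],[0,0,0,0,0,0,1],[0,0,0,0,0,0,1],[0,0,0,0,0,0,1],[0,0,0,0,0,0,1],[0,0,0,0,0,0,1]]' 30
python3 go.py 558.5 286 200 2.356
```

```text
clock: 5.07
eef_pos: [558.7, 285.0, 30.4]
tcp_rot: [-3.141, -0.0, 2.347]
contact_force: [-0.3, 0.7, 0.0]
opening: 0.996
grasp_force: 0.0
clock: 5.73
eef_pos: [559.5, 285.9, 32.4]
tcp_rot: [3.14, 0.0, 2.35]
contact_force: [-0.4, -0.6, 7.0]
opening: 0.669
grasp_force: 32.5
t 5.7 pos [559.5 285.9  32.4] rpy [3.14 0.   2.35] q [ 0.47  0.63  1.76 -0.    0.75 -0.31] F [-0.4 -0.6  7. ] grip 32.5 open 0.67
shift [ 0.03 -0.02 -6.7 ] turn [ 0.0004  0.0001 -0.0018] turn rows 0.0
```

```bash

python3 -m inch '[[0,0,0,0,0,-0.5,1],[0,0,0,0,0,-1,1],[0,0,0,0,0,-1,1],[0,0,0,0,0,-1,1],[0,0,0,0,0,-1,1],[0,0,0,0,0,-1,1],[0,0,0,0,0,-1,1],[0,0,0,0,0,-1,1]]' 
python3 -m inch '[[0,0,-0.038,0,0,0,1],[0,0,-0.038,0,0,0,1],[0,0,-0.038,0,0,0,1],[0,0,-0.038,0,0,0,1],[0,0,-0.038,0,0,0,1],[0,0,-0.038,0,0,0,1],[0,0,-0.038,0,0,0,1],[0,0,0,0,0,0,1]]' 
python3 -m inch '[[0,0,0,0.34,-0.98,0,1],[0,0,0,0.34,-0.98,0,1],[0,0,0,0.34,-0.98,0,1],[0,0,0,0.34,-0.98,0,1],[0,0,0,0.34,-0.98,0,1],[0,0,0,0.34,-0.98,0,1],[0,0,0,0.34,-0.98,0,1],[0,0,0,0.34,-0.98,0,1]]' 
python3 -m inch '[[0,0,0,0.34,-0.98,0,1],[0,0,0,0.34,-0.98,0,1],[0,0,0,0.34,-0.98,0,1],[0,0,0,0.34,-0.98,0,1],[0,0,0,0.34,-0.98,0,1],[0,0,0,0.34,-0.98,0,1],[0,0,0,0.34,-0.98,0,1],[0,0,0,0.34,-0.98,0,1]]' >/dev/null
python3 -m inch '[[0,0,0,0.34,-0.98,0,1],[0,0,0,0.34,-0.98,0,1],[0,0,0,0,0,0,1]]' >/dev/null
python3 go.py 426.5 -165 200 3.186
python3 - <<'E'
from h import *
import pickle
fs=[grab_frame(n) for n in("wrist","top","scene")]
pickle.dump(fs,open("m1.pkl","wb"))
v=[cv2.resize(fs[0]["pixels"],(400,300)),cv2.resize(fs[1]["pixels"][190:310,330:490],(400,300)),cv2.resize(fs[2]["pixels"][120:240,160:320],(800,600))[:300*2:2,::2]]
cv2.imwrite("pics/m1.png",np.vstack([np.hstack([v[0],v[1]]),np.hstack([v[2],v[2]*0])])[:,:,::-1])
E
```

```text
clock: 6.4
eef_pos: [558.6, 285.4, 221.1]
tcp_rot: [3.141, 0.0, 2.35]
contact_force: [0.0, 0.5, -0.9]
opening: 0.667
grasp_force: 32.3
clock: 7.07
eef_pos: [558.8, 285.5, 219.7]
tcp_rot: [3.142, 0.0, -3.092]
contact_force: [0.5, 0.9, -0.1]
opening: 0.666
grasp_force: 32.3
clock: 7.73
eef_pos: [499.1, 85.7, 219.6]
tcp_rot: [3.142, 0.0, -3.102]
contact_force: [0.5, -0.2, -0.4]
opening: 0.672
grasp_force: 32.4
t 8.7 pos [ 424.7 -164.8  219.6] rpy [-3.14   0.    -3.104] q [-0.37  0.13  2.02 -0.    1.   -1.98] F [ 0.9 -0.2 -0. ] grip 32.4 open 0.67
shift [-0.07 -0.01  0.78] turn [-0.0005  0.0001 -0.0021] turn rows 0.1
```

View pics/m1.png

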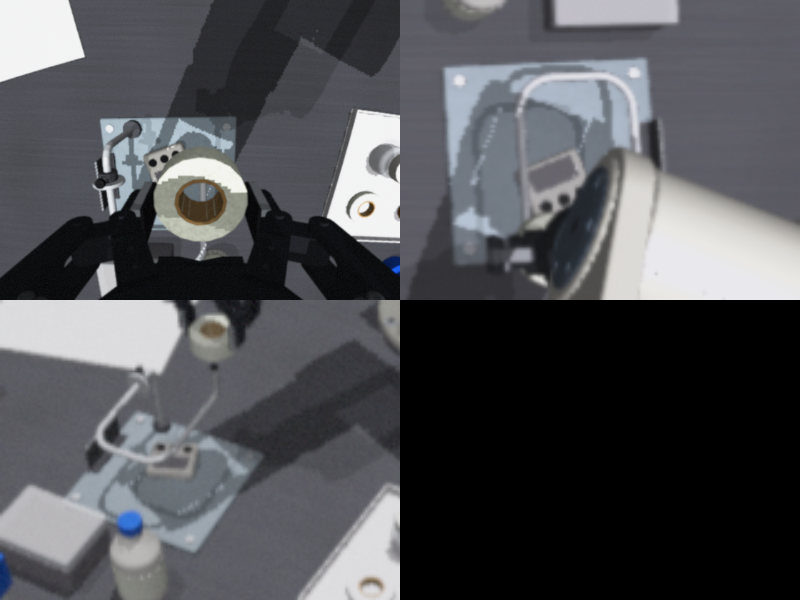

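The roll is held square. In the scene crop the mouth tip is at about (214,366), just below the roll at (212,338). I'll check the mouth with that camera's ray.

```bash
python3 - <<'E'
from h import *
import pickle
w,t,s=pickle.load(open("m1.pkl","rb"))
g=cv2.cvtColor(s["pixels"],cv2.COLOR_RGB2GRAY)
print(g[138:160,238:254])
print(plane(s,[(160+214/2.5-.3,120+66/2.5-.3)],160))
P=cloud(w); q=P.reshape(-1,3); 
m=(q[:,2]>190)&(q[:,2]<214)&(np.hypot(q[:,0]-424.7,q[:,1]+164.8)<35)
hs=q[m].astype(np.float32); print(m.sum(),np.percentile(hs[:,2],[10,50,90]),cv2.minEnclosingCircle(hs[hs[:,2]>np.percentile(hs[:,2],50)-5][:,:2]))
E
```

```text
[[131 133 143 151 152 147 149 149 149 144 133 128 117  91  96  87]
 [129 130 133 136 138 134 137 135 135 131 128 128 122 102  93  89]
 [127 130 132 134 134 133 137 135 130 131 128 125 121 111 104  98]
 [124 129 129 134 132 136 132 133 128 130 126 122 122 118 111 103]
 [108 119 127 133 134 135 134 129 129 128 125 122 116 109 102  94]
 [ 96 106 113 122 127 133 133 131 130 121 114 110 102  95  96  92]
 [ 93  96  99 103 109 116 114 109 110 108 104  97  96  93  97  95]
 [ 95  94  95  97  95  96  74  65  75  90  96  97  95  93  93  91]
 [ 93  96  94  95  94  85  54  33  47  84  97  93  95  96  94  96]
 [ 96  96  94  97  91  85  60  44  54  85  92  95  92  97  94  93]
 [ 93  95  92  92  93  91  84  82  83  92  92  96  92  92  94  95]
 [ 92  95  96  91  95  93  91  99 100  95  96  94  94  95  94  92]
 [ 97  91  93  93  96  92  93 103 100  88  92  97  96  96  93  92]
 [ 95  93  91  94  94  95  93 102  99  88  92  91  94  96  94  93]
 [ 93  94  96  92  93  94  91 100  99  85  93  92  95  94  95  95]
 [ 94  93  94  94  93  95  91 102 101  87  96  94  97  94  96  93]
 [ 93  95  95  94  94  95  95 101 100  91  94  96  96  92  93  93]
 [ 93  94  94  93  97  97  96 103 106  92  92  94  96  94  96  95]
 [ 94  95  95  93  94  93  97 110 111  95  93  96  94  96  95  96]
 [ 94  93  94  97  94  96 103 120 113  89  91  97  95  94  95  97]
 [ 92  94  96  96  97  98 122 129 111  96  92  93  95  94  95  93]
 [ 94  94  93  94  96 111 131 127 102  95  96  95  94  94  97  92]]
[[ 429.25254681 -165.07355915  160.        ]]Traceback (most recent call last):
  File "<stdin>", line 9, in <module>
cv2.error: OpenCV(4.12.0) /io/opencv/modules/imgproc/src/shapedescr.cpp:201: error: (-215:Assertion failed) count >= 0 && (depth == CV_32F || depth == CV_32S) in function 'minEnclosingCircle'
```

```bash

python3 -m inch '[[0,0,0,-0.1,0,0.3,1],[0,0,0,0,0,0.35,1],[0,0,0,0,0,0.35,1],[0,0,0,0,0,0.3,1],[0,0,0,0,0,0.3,1],[0,0,0,0,0,0.3,1],[0,0,0,0,0,0.3,1],[0,0,0,0,0,0,1]]' 
python3 -m inch '[[0,0,0,0,0,0,0],[0,0,0,0,0,0,0],[0,0,0,0,0,0,0],[0,0,0,0,0,0,0],[0,0,0,0,0,0,0],[0,0,0,0,0,0,0],[0,0,0,0,0,0,0],[0,0,0,0,0,0,0]]' 
python3 -m inch '[[0,0,0,0,0,-1,0],[0,0,0,0,0,-1,0],[0,0,0,0,0,-1,0],[0,0,0,0,0,-1,0],[0,0,0,0,0,-1,0],[0,0,0,0,0,0,0],[0,0,0,0,0,0,0],[0,0,0,0,0,0,0]]' 
python3 - <<'E'
from h import *
import pickle
fs=[grab_frame(n) for n in("wrist","top","scene")]
pickle.dump(fs,open("m2.pkl","wb"))
v=[cv2.resize(fs[0]["pixels"],(400,300)),cv2.resize(fs[1]["pixels"][190:310,330:490],(400,300)),cv2.resize(fs[2]["pixels"][120:240,160:320],(800,600))[:300*2:2,::2]]
cv2.imwrite("pics/m2.png",np.vstack([np.hstack([v[0],v[1]]),np.hstack([v[2],v[2]*0])])[:,:,::-1])
E
```

```text
clock: 9.47
eef_pos: [427.3, -161.3, 162.4]
tcp_rot: [3.141, -0.002, -3.097]
contact_force: [-0.0, -0.4, -0.3]
opening: 0.669
grasp_force: 32.4
clock: 10.13
eef_pos: [428.2, -161.7, 164.1]
tcp_rot: [-3.142, 0.0, -3.097]
contact_force: [-1.4, 0.2, 0.3]
opening: 1.0
grasp_force: 0.0
clock: 10.8
eef_pos: [427.8, -161.5, 288.5]
tcp_rot: [3.141, -0.0, -3.097]
contact_force: [0.2, -0.6, -0.6]
opening: 1.0
grasp_force: 0.0
```

View pics/m2.png

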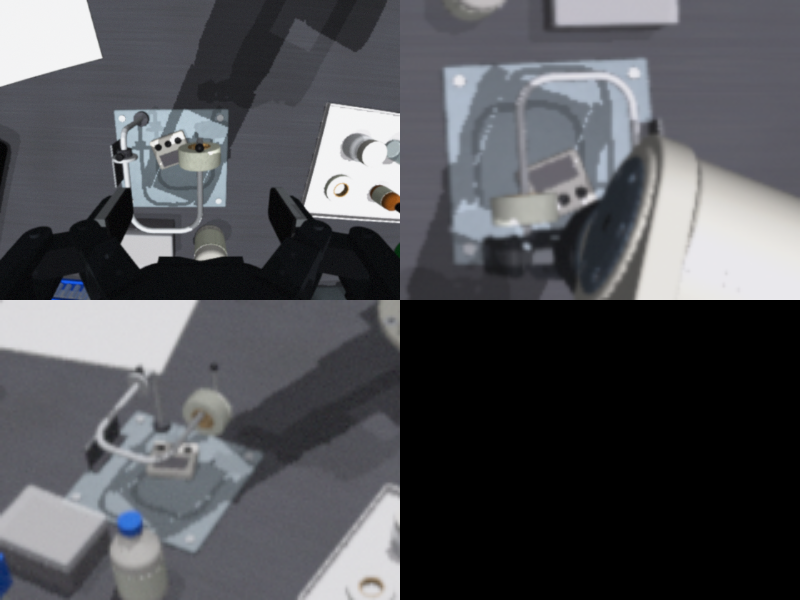

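The roll now hangs at the start of the first arm: wrist crop (199,155), scene crop (207,411). The upturned end is clear above it. Next I locate the roll and the rail closely in the wrist view.

```bash
python3 - <<'E'
from h import *
import pickle
w,t,s=pickle.load(open("m2.pkl","rb"))
P=cloud(w); q=P.reshape(-1,3); col=w["pixels"].reshape(-1,3)
c=np.array([498.6,-211.1]); y=np.radians(2.54); M=np.array([[np.cos(y),np.sin(y)],[-np.sin(y),np.cos(y)]])
L=np.c_[(q[:,:2]-c)@M.T,q[:,2]]
def box(x0,x1,y0,y1,z0,z1): return L[(L[:,0]>x0)&(L[:,0]<x1)&(L[:,1]>y0)&(L[:,1]<y1)&(L[:,2]>z0)&(L[:,2]<z1)]
for n,b in dict(arm1=(-10,30,35,65,108,128),cross=(55,85,-15,15,108,128),arm2=(-25,30,-65,-35,108,128),stop=(-60,-30,-70,-30,124,140),mouth=(-90,-55,30,70,150,170),roll=(-90,20,10,90,105,145)).items():
    p=box(*b); print(n,len(p), np.median(p,0).round(1) if len(p) else "", np.percentile(p,[3,97],axis=0).round(1).tolist() if len(p) else "")
p=box(-90,20,20,80,128,142); print(cv2.minAreaRect(p[:,:2].astype(np.float32)), p.mean(0))
E
python3 go.py 441 -163 300 3.186
```

```text
arm1 291 [  9.6  52.3 118.8] [[-9.2, 48.3, 116.9], [28.8, 55.3, 120.6]]
cross 217 [ 69.4  -0.8 118.5] [[67.5, -14.1, 113.7], [73.3, 13.8, 120.1]]
arm2 225 [-11.4 -46.7 118.4] [[-23.9, -51.5, 115.1], [5.2, -43.9, 120.2]]
stop 304 [-46.  -46.4 130.5] [[-52.9, -59.7, 124.2], [-40.3, -35.3, 139.3]]
mouth 144 [-69.3  51.5 163.8] [[-72.6, 47.0, 152.2], [-64.4, 56.0, 166.0]]
roll 2154 [-42.4  51.4 128.4] [[-55.0, 25.8, 110.6], [11.0, 76.7, 135.3]]
((-50.59523010253906, 50.76676940917969), (42.486663818359375, 38.55378723144531), 3.4883012771606445) [-43.38815329  51.30507571 132.57273289]
t 10.9 pos [ 427.5 -161.4  287.8] rpy [ 3.141e+00 -2.000e-03 -3.097e+00] q [-0.36  0.05  1.93 -0.    1.16 -1.98] F [-0.1 -0.6  0.2] grip 0.0 open 1.0
shift [-0.53 -0.09 -0.49] turn [ 0.0003 -0.0006 -0.    ] turn rows 0.0
```

```bash
python3 - <<'E'
from h import *
import pickle
a,b=pickle.load(open("f0.pkl","rb"))
c=np.array([498.5,-209.8]); y=np.radians(2.54); M=np.array([[np.cos(y),np.sin(y)],[-np.sin(y),np.cos(y)]])
for f,(u0,u1,v0,v1) in((b,(343,382,160,205)),(b,(382,445,155,207))):
    p=cloud(f)[v0:v1,u0:u1].reshape(-1,3); p=p[p[:,2]>40]; print(cv2.minEnclosingCircle(((p[:,:2]-c)@M.T).astype(np.float32)),p[:,2].max(),((p[:,:2]-c)@M.T).min(0))
E
python3 -m inch '[[0,0,0,-0.52,-0.02,0,0],[0,0,0,-0.52,-0.02,0,0],[0,0,0,0,0,1,0],[0,0,0,0,0,1,0],[0,0,0,0,0,1,0],[0,0,0,0,0,1,0],[0,0,0,0,0,1,0],[0,0,0,0,0,1,0]]' 
python3 -m inch '[[0,0,0,0,0,0.35,0],[0,0,0,0,0,0.35,0],[0,0,0,0,0,0,0]]'
python3 go.py 453.5 -161.5 120 3.186
python3 - <<'E'
from h import *
import pickle
fs=[grab_frame(n) for n in("wrist","top","scene")]
v=[cv2.resize(fs[0]["pixels"],(400,300)),cv2.resize(fs[2]["pixels"][120:240,160:320],(400,300),interpolation=2)]
cv2.imwrite("pics/m3.png",np.hstack(v)[:,:,::-1])
E
```

```text
((167.22991943359375, 67.58477783203125), 30.344186782836914) 137.47936018811174 [136.8865615   41.30226655]
((165.69674682617188, -59.206398010253906), 70.21915435791016) 66.25706053894874 [ 121.59822833 -120.19403122]
clock: 11.62
eef_pos: [455.4, -161.4, 137.4]
tcp_rot: [3.142, 0.0, -3.097]
contact_force: [1.0, 0.5, 0.5]
opening: 1.0
grasp_force: 0.0
clock: 11.87
eef_pos: [454.3, -161.3, 120.3]
tcp_rot: [3.141, -0.002, -3.097]
contact_force: [-0.3, 0.7, -0.3]
opening: 1.0
grasp_force: 0.0
t 11.9 pos [ 454.3 -161.3  120.3] rpy [ 3.141e+00 -2.000e-03 -3.097e+00] q [-0.34  0.32  2.05  0.    0.78 -1.96] F [-0.3  0.7 -0.3] grip 0.0 open 1.0
shift [ 0.03 -0.01  0.01] turn [ 0.0003 -0.0006  0.    ] turn rows 0.0
```

View pics/m3.png

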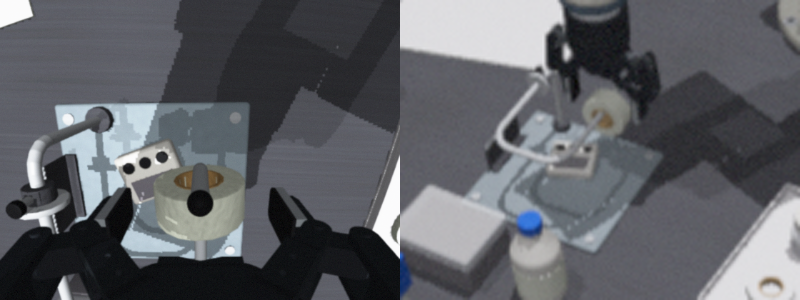

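The open fingers straddle the hanging roll, at (200,200) in the wrist crop, with clear room to arm 2. Closing now.

```bash

python3 -m inch '[[0,0,0,0,0,0,1],[0,0,0,0,0,0,1],[0,0,0,0,0,0,1],[0,0,0,0,0,0,1],[0,0,0,0,0,0,1],[0,0,0,0,0,0,1],[0,0,0,0,0,0,1],[0,0,0,0,0,-0.2,1]]' 25
python3 -m inch '[[0,0,0,-0.4,0,0,1],[0,0,0,-0.4,0,0,1],[0,0,0,-0.4,0,0,1],[0,0,0,-0.4,0,0,1],[0,0,0,0,0,0,1]]'
python3 - <<'E'
from h import *
w=grab_frame("wrist"); q=cloud(w).reshape(-1,3)
c=np.array([498.5,-209.8]); y=np.radians(2.54); M=np.array([[np.cos(y),np.sin(y)],[-np.sin(y),np.cos(y)]])
L=np.c_[(q[:,:2]-c)@M.T,q[:,2]]
print("tcp local",(r.sense()["eef_pos"][:2]-c)@M.T)
p=L[(abs(L[:,1]-50)<24)&(L[:,2]>128)&(L[:,2]<146)&(L[:,0]>-55)]; print(len(p),np.percentile(p,[2,50,98],axis=0))
E
```

```text
clock: 12.68
eef_pos: [454.2, -161.5, 126.9]
tcp_rot: [-3.141, 0.0, -3.097]
contact_force: [-0.6, 0.3, -0.3]
opening: 0.665
grasp_force: 26.3
clock: 13.1
eef_pos: [496.9, -159.8, 126.6]
tcp_rot: [-3.141, 0.002, -3.097]
contact_force: [-0.6, 0.4, -0.6]
opening: 0.666
grasp_force: 26.3
tcp local [-0.83163138 50.24438927]
6443 [[-13.09467484  28.89053912 128.46892871]
 [ -3.01849087  49.62650645 135.62852973]
 [ 11.01043819  70.10716115 138.69608158]]
```

```bash

python3 -m inch '[[0,0,0,-0.41,0,0,1],[0,0,0,-0.41,0,0,1],[0,0,0,-0.41,0,0,1],[0,0,0,-0.40,0,0,1],[0,0,0,0,0,0,1]]'
python3 -m inch '[[0,0,0.0385,-0.144,-0.009,0,1],[0,0,0.0385,-0.144,-0.009,0,1],[0,0,0.0385,-0.144,-0.009,0,1],[0,0,0.0385,-0.144,-0.009,0,1],[0,0,0.0385,-0.144,-0.009,0,1],[0,0,0.0385,-0.144,-0.009,0,1],[0,0,0,0,0,0,1]]'
python3 - <<'E'
from h import *
c=np.array([498.5,-209.8]); y=np.radians(2.54); M=np.array([[np.cos(y),np.sin(y)],[-np.sin(y),np.cos(y)]])
s=r.sense(); print(M@(s["eef_pos"][:2]-c),np.degrees(s["tcp_rot"][2])-2.54,"want at 46.2% arc",40+30*np.sin(np.radians(41.6)),20+30*np.cos(np.radians(41.6)))
E
```

```text
clock: 13.57
eef_pos: [537.5, -158.0, 126.8]
tcp_rot: [-3.141, 0.002, -3.097]
contact_force: [1.1, 0.3, -0.1]
opening: 0.664
grasp_force: 26.3
clock: 14.15
eef_pos: [555.4, -164.9, 126.5]
tcp_rot: [3.142, 0.0, 2.455]
contact_force: [0.0, 0.7, 0.4]
opening: 0.668
grasp_force: 26.3
[58.86755862 42.35880569] 138.10584038115758 want at 46.2% arc 59.91778637956725 42.433942714955954
```

```bash

python3 -m inch '[[0,0,0.0385,-0.148,-0.009,0,1],[0,0,0.0385,-0.148,-0.009,0,1],[0,0,0.0385,-0.148,-0.009,0,1],[0,0,0.0385,-0.148,-0.009,0,1],[0,0,0.0385,-0.148,-0.009,0,1],[0,0,0.0385,-0.148,-0.009,0,1],[0,0,0.0385,-0.148,-0.009,0,1],[0,0,0,0,0,0,1]]'
cat > loc.py <<'E'
from h import *
c=np.array([498.5,-209.8]); y=np.radians(2.54); M=np.array([[np.cos(y),np.sin(y)],[-np.sin(y),np.cos(y)]])
s=r.sense(); print("local",M@(s["eef_pos"][:2]-c),np.degrees(s["tcp_rot"][2])-2.54,s["clock"],s["contact_force"].round(1),s["qpos"].round(2))
E
python3 loc.py
python3 -m inch '[[0,0,0,-0.4,0,0,1],[0,0,0,-0.4,0,0,1],[0,0,0,-0.4,0,0,1],[0,0,0,-0.4,0,0,1],[0,0,0,0,0,0,1]]'
python3 loc.py
```

```text
clock: 14.82
eef_pos: [566.1, -187.5, 126.5]
tcp_rot: [-3.141, 0.0, 1.612]
contact_force: [-0.5, 0.3, 0.4]
opening: 0.664
grasp_force: 26.3
local [68.53687925 19.2852083 ] 89.8068610972486 14.8167 [-0.5  0.3  0.4] [-0.32  0.46  1.8  -0.    0.89 -0.36]
clock: 15.23
eef_pos: [568.2, -229.3, 126.6]
tcp_rot: [3.141, 0.001, 1.614]
contact_force: [-0.5, 0.2, 0.1]
opening: 0.671
grasp_force: 26.3
local [ 68.7688123  -22.61543091] 89.92260327085403 15.2333 [-0.5  0.2  0.1] [-0.39  0.48  1.76 -0.    0.9  -0.43]
```

```bash

python3 -m inch '[[0,0,0.0385,-0.07,-0.009,0,1],[0,0,0.0385,-0.144,-0.009,0,1],[0,0,0.0385,-0.144,-0.009,0,1],[0,0,0.0385,-0.144,-0.009,0,1],[0,0,0.0385,-0.144,-0.009,0,1],[0,0,0.0385,-0.144,-0.009,0,1],[0,0,0.0385,-0.144,-0.009,0,1],[0,0,0,0,0,0,1]]'
python3 loc.py
python3 -m inch '[[0,0,0.0385,-0.144,-0.009,0,1],[0,0,0.0385,-0.144,-0.009,0,1],[0,0,0.0385,-0.144,-0.009,0,1],[0,0,0.0385,-0.144,-0.009,0,1],[0,0,0.0385,-0.144,-0.009,0,1],[0,0,0.0385,-0.144,-0.009,0,1],[0,0,0,0,0,0,1]]'
python3 loc.py
python3 - <<'E'
from h import *
fs=[grab_frame(n) for n in("wrist","scene")]
v=[cv2.resize(fs[0]["pixels"],(400,300)),cv2.resize(fs[1]["pixels"][120:240,160:320],(400,300),interpolation=2)]
cv2.imwrite("pics/m4.png",np.hstack(v)[:,:,::-1])
E
```

```text
clock: 15.9
eef_pos: [558.3, -248.4, 126.4]
tcp_rot: [-3.141, 0.0, 0.762]
contact_force: [0.9, 0.3, -0.9]
opening: 0.67
grasp_force: 26.3
local [ 58.00655906 -41.23912613] 41.098817790068026 15.9 [ 0.9  0.3 -0.9] [-0.42  0.47  1.76 -0.    0.9   0.39]
clock: 16.48
eef_pos: [538.7, -256.2, 126.5]
tcp_rot: [-3.141, 0.001, 0.04]
contact_force: [-0.3, 0.3, -0.2]
opening: 0.668
grasp_force: 26.3
local [ 38.12477112 -48.15166221] -0.2577728535895263 16.4833 [-0.3  0.3 -0.2] [-0.45  0.46  1.8   0.    0.89  1.08]
```

View pics/m4.png

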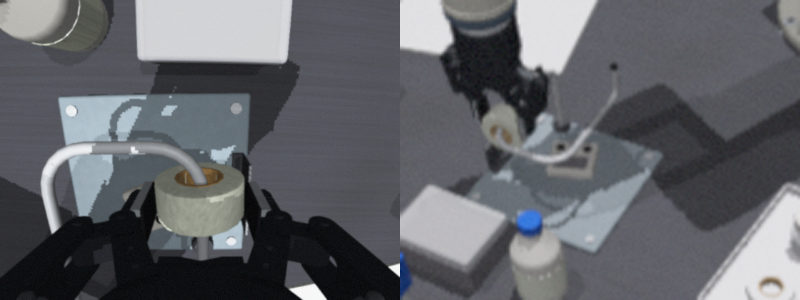

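The roll is past both corners, held on the last arm: (200,200) in the wrist crop, (500,128) in the scene crop. I slide it to just short of the stop, then creep.

```bash

python3 -m inch '[[0,0,0,-0.4,0.04,0,1],[0,0,0,-0.4,0.03,0,1],[0,0,0,-0.4,0,0,1],[0,0,0,-0.4,0,0,1],[0,0,0,-0.4,0,0,1],[0,0,0,-0.3,0,0,1],[0,0,0,0,0,0.2,1],[0,0,0,0,0,0,1]]'
python3 loc.py
python3 -m inch '[[0,0,0,-0.08,0,0,1],[0,0,0,-0.08,0,0,1],[0,0,0,-0.08,0,0,1],[0,0,0,0,0,0,1]]'
python3 loc.py
python3 -m inch '[[0,0,0,-0.08,0,0,1],[0,0,0,0,0,0,1]]'
python3 loc.py
```

```text
clock: 17.25
eef_pos: [481.1, -260.7, 122.0]
tcp_rot: [3.141, 0.001, 0.041]
contact_force: [-5.4, -0.3, 9.8]
opening: 0.663
grasp_force: 24.6
local [-19.6588434  -50.08383324] -0.18190596742955423 17.25 [-5.4 -0.3  9.8] [-0.5   0.4   1.91 -0.    0.84  1.03]
clock: 17.58
eef_pos: [476.8, -261.1, 122.1]
tcp_rot: [3.14, -0.002, 0.041]
contact_force: [2.5, 1.0, 7.3]
opening: 0.665
grasp_force: 26.0
local [-23.99959801 -50.25016477] -0.1727554399941411 17.5833 [2.5 1.  7.3] [-0.5   0.39  1.92  0.    0.83  1.03]
clock: 17.75
eef_pos: [474.8, -261.2, 122.2]
tcp_rot: [3.14, -0.002, 0.041]
contact_force: [2.0, -0.5, 7.5]
opening: 0.666
grasp_force: 26.0
local [-25.91961843 -50.26923839] -0.1751616984977784 17.75 [ 2.  -0.5  7.5] [-0.51  0.39  1.92  0.    0.83  1.02]
```

```bash

python3 -m inch '[[0,0,0,0,0,-0.06,1],[0,0,0,-0.08,0,0,1],[0,0,0,0,0,0,1]]' >/dev/null; python3 loc.py
python3 -m inch '[[0,0,0,-0.08,0,0,1],[0,0,0,0,0,0,1]]' >/dev/null; python3 loc.py
python3 -m inch '[[0,0,0,-0.08,0,0,1],[0,0,0,0,0,0,1]]' >/dev/null; python3 loc.py
```

```text
local [-26.9429406  -49.97784054] -0.23690707856202842 18.0 [ 9.4  1.6 -3.8] [-0.51  0.39  1.92  0.    0.83  1.02]
local [-27.48749711 -50.30612196] -0.23297736796538793 18.1667 [15.5  2.7 -5.8] [-0.51  0.38  1.93  0.    0.82  1.02]
local [-27.60509025 -50.38253514] -0.25920772292987193 18.3333 [ 24.1   5.2 -11.1] [-0.51  0.38  1.93  0.01  0.82  1.02]
```

It has butted: the force along the arm rises to 24 N with no further travel. I relieve the load, open, rise and look.

```bash

python3 -m inch '[[0,0,0,0.1,0,0.05,1],[0,0,0,0,0,0,1],[0,0,0,0,0,0,0],[0,0,0,0,0,0,0],[0,0,0,0,0,0,0],[0,0,0,0,0,0,0],[0,0,0,0,0,0,0],[0,0,0,0,0,0,0]]'
python3 loc.py
python3 -m inch '[[0,0,0,0,0,-0.8,0],[0,0,0,0,0,-1,0],[0,0,0,0,0,-1,0],[0,0,0,0,0,-1,0],[0,0,0,0,0,-1,0],[0,0,0,0,0,-1,0],[0,0,0,0,0,0,0],[0,0,0,0,0,0,0]]'
python3 - <<'E'
from h import *
import pickle
fs=[grab_frame(n) for n in("wrist","scene","top")]; pickle.dump(fs,open("m5.pkl","wb"))
v=[fs[0]["pixels"][60:360,80:480],cv2.resize(fs[1]["pixels"][120:240,160:320],(400,300),interpolation=2)]
cv2.imwrite("pics/m5.png",np.hstack(v)[:,:,::-1])
q=cloud(fs[0]).reshape(-1,3)
c=np.array([498.5,-209.8]); y=np.radians(2.54); M=np.array([[np.cos(y),np.sin(y)],[-np.sin(y),np.cos(y)]])
L=np.c_[(q[:,:2]-c)@M.T,q[:,2]]
p=L[(abs(L[:,1]+50)<24)&(L[:,2]>122)&(L[:,2]<140)&(abs(L[:,0]+30)<40)]; print(len(p),np.percentile(p,[2,50,98],axis=0))
E
```

```text
clock: 19.0
eef_pos: [470.1, -260.8, 121.6]
tcp_rot: [-3.141, 0.0, 0.041]
contact_force: [-0.2, 0.4, -0.1]
opening: 1.002
grasp_force: 0.0
local [-30.64505669 -49.69419681] -0.1866204509319056 19.0 [-0.2  0.4 -0.1] [-0.51  0.39  1.93 -0.    0.83  1.02]
clock: 19.67
eef_pos: [470.9, -261.2, 268.1]
tcp_rot: [3.14, -0.002, 0.041]
contact_force: [-0.4, -0.4, -0.5]
opening: 1.001
grasp_force: 0.0
2044 [[-50.59321694 -71.72907681 122.69419342]
 [-28.23561362 -49.65870212 131.65472345]
 [-14.80537689 -27.4752729  138.41179275]]
```

View pics/m5.png

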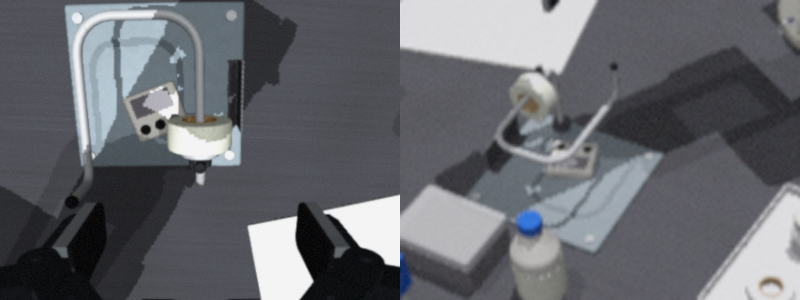

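The roll hangs square on the last arm against the flange: (200,138) in the wrist crop, with the flange right behind it. Its front face measures x = -15 mm, so its back face is at about -40 against the stop at -42. Nothing else has moved, so I hand in.

```bash
python3 -c "
from rig import r
print(r.sign_off())"
```

```text
the job is handed in; nothing more can be done
None
```

The wide roll hangs on the last arm, measured about 2 mm or less from the stop and let go, after first being released on the first arm; I saw nothing else moved, and handed the job in at about 20 s (no verdict was returned).

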